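Hold the ball dish over the tray tier, turned a quarter

TASK

I want to slip the post in under the bamboo dish: grip the dish lightly by its thin handle bar (no more than 60 N of grip force), lift it from the table and then turn it a quarter turn in the air, always level so that the loose glass ball stays in the middle of it. Finish while holding it, still and level, centred about 3 cm above the rim of the top tray of the three-tray tier, with the handle bar in line with the long sides of the trays; do not let go or set it down, do not touch the tier, and leave the other things on the table where they are.

Things in the scene. Friction and masses are not known exactly. Their poses are not given: they have to be found in the camera images.
- dish_grip (a point): Centre of the dish's handle bar (level, 164 mm long, 12 mm wide, 16 mm tall), on the dish's axis, 105 mm above its underside and straight above its centre of mass: gripped here it hangs level. Axes: z up, y along the bar, x across it (the 12 mm). At the start the bar is at right angles (within 9 degrees) to the trays' long sides. Thin bamboo: grip with no more than 60 N.
- dish: Loose round bamboo dish, 160 mm across, rim 34 mm high, about 0.28 kg, with two uprights on its rim that carry the handle bar over its middle. Origin at the centre of its underside, axes as for the bar; half a turn about z leaves it the same. Its floor slopes down to the centre (slope 0.08 within 40 mm of it, 0.4 beyond): the ball rolls away if it tips by over 4 degrees or is jerked (over 0.7 m/s2).
- ball_center (a point): Centre of the loose green glass ball (paperweight), 40 mm in diameter, 84 g, lying in the middle of the dish under the handle bar; its top is 50 mm above the dish's underside.
- tier_top (a point): Centre of the top opening of the tier, level with the rim of its top tray, 132 mm above the table. The tier is fixed: three open bamboo trays stacked, each 200 mm by 250 mm and 40 mm deep, walls 8 mm, empty. Axes: z up, y along the long (250 mm) sides, x along the short sides.
- tier: The same tier; origin at the centre of its underside on the table.
- tin_mid (a point): Middle of the coin tin, a bystander: upright plastic cylinder 63 mm across, 90 mm tall, standing between the dish and the tier.
- bell: Bicycle bell, a bystander: chrome dome 56 mm across, 44 mm tall; origin under its centre.
- glasses: Folded reading glasses, a bystander: 134 mm long (along its y), 36 mm tall, 26 mm deep; origin under its centre.
- torch: Pocket torch lying on the table at the right-hand side, a bystander: 140 mm long along its x, 36 mm thick; origin under its middle.
There are look-alikes about, which are no part of the job. Of the things that look like the part that bears ball_center, the larger one is meant.

How it is judged:
By the outcome, as a careful person would: the job done as asked, in the order asked, and still so for the second after the job is handed in, while the arm keeps its last pose, push and grip.
It also fails if it takes over 48 s, if anything falls off the work surface, if the arm or the gripper's body presses on something with over 40 N, if the wrist force passes 120 N, or if a joint passes its speed limit or range.

ROBOT

A 6-joint arm with a two-finger parallel gripper is mounted at the origin on the work surface. World frame = base frame: x ahead of the robot, y to its left, z up, the work surface at z = 0. Lengths are in mm, angles in rad, forces in N, time in s.
With the tool pointing down it reaches from about 350 to 875 mm from the base axis. Payload 15.5 kg.
Tool frame: the origin (TCP) lies midway between the tips of the shut fingers; the grasp point (between the pads) lies 19 mm behind it; z points along the fingers, y is the direction in which the jaws open and shut (so a half turn about z gives the same grasp; the last joint's range is limited). The gripper opens to 85 mm and grips with 20 to 120 N. Pads are 22 mm wide; open, the fingers measure 114 mm over their backs; the gripper's body (76 mm by 85 mm) begins 54 mm behind the grasp point. The pads swing forward as they close: fully open they stand 13 mm farther back than shut.
Start: joints at [1.091, 0.494, 1.345, -0, 1.302, -0.096], TCP at [234.025, 579.533, 231.277] pointing down, gripper open.
Joint ranges: [-2.91, 2.91], [-0.82, 2.16], [0.22, 2.67], [-1.22, 4.37], [0.12, 2.79], [-3.08, 3.08]. Speed limits (rad/s): [1.89, 1.89, 2.57, 3.01, 3.01, 3.01].

INTERFACE

Orientations are given as a rotation vector (axis times angle).
In Python, from workcell import ctrl, eyes, job gives the robot as it stands.
- The arm moves only by the shell command python3 -m inch 'ROWS' [FORCE]. ROWS is JSON, a list of rows, each an object with "travel": the shift along the tool's x, y, z in m, a list of three; "rotation": the turn, a rotation vector about the tool's x, y, z in rad, a list of three; "gripper": the opening, from 0 (shut) to 1 (fully open). A call has 1 to 8 rows; each row shifts and turns the commanded pose from where the row before left it, along the tool's axes as they then stand; what a row does not reach is not made up. A row lasts 1/10 s, in which the tool goes at most 50 mm and 8.59 degrees, less where a joint would pass 70% of its speed; a pose out of reach is approached as far as the arm can. A call with a gripper value outside its range is refused whole. The fingers move at their own pace and stop on an object; FORCE is the grip in N (left out, the last holds). Time passes only in rows, so rows that do not move let the fingers close. It gives the time, the measured TCP pose, the force and the opening at its end, in the units of the state.
- ctrl.state(): the state, without advancing time (a new reading comes with each control period).
- eyes.get_image(name): name is "side" or "top"; returns a dict with "color" (400x640x3 uint8, blue, green, red), "vertical_fov" (degrees; the focal length in pixels is half the picture's height over the tangent of half this angle, whatever the lens; pixels are square), "cx", "cy" (the principal point, pixels), "extrinsics" (4x4, takes a point from camera to world coordinates). Camera axes: x right, y up, looking along -z (the intrinsics and any distortion apply to the point x, -y, -z); pixel columns grow to the right and rows downward; lengths in mm; the calibration is good to about 2 mm. A picture is of the moment at which its call begins. There is no depth.
- job.close_job(): hands the job in, once; it reports no verdict.
The state is a dict: "time_s": time; "qpos": joint angles; "dq": joint speeds; "joint_efforts": joint torques, N m; "tool_pos": TCP position; "tcp_rot": TCP orientation; "contact_force": force on the tool from outside, world axes, zero at the start; "moment": the same for the moment, N m; "opening": finger opening in mm.
Only numpy, scipy, OpenCV 4.12 (cv2) and the standard library are available. Lean on these libraries where they do the work, as an engineer would, in place of code of your own. Each camera call takes 0.05 s, during which the arm holds its last target. There are 200 camera calls.

## Working session

There is one attempt and no reset: what is moved stays moved. The work goes in short steps, Python scripts to look and compute and a shell command to move; the robot and the scene stay as the last step left them, time stands still between calls to the robot, and variables do not carry over. Pictures are saved under pics/ and viewed, about 8 in all and at most 12, crops included, and the job is handed in when it is done.

```bash
mkdir -p pics; ls; python3 - <<'E'
from workcell import ctrl, eyes, job
import cv2, numpy as np
np.set_printoptions(suppress=True, precision=4)
for n in("side","top"):
    d=eyes.get_image(n); cv2.imwrite(f"pics/{n}0.png",d["color"]); np.savez(f"{n}0.npz",**d)
    print(n,{k:v for k,v in d.items() if k!="color"})
print(ctrl.state())
E
```

```text
pics
side {'vertical_fov': 53.34318074633626, 'cx': 315.35908408215437, 'cy': 193.36680674477083, 'extrinsics': array([[   0.9294,    0.2141,   -0.3006,  281.4222],
       [  -0.3689,    0.5677,   -0.736 , -811.8132],
       [   0.013 ,    0.7949,    0.6066,  666.3925],
       [   0.    ,    0.    ,    0.    ,    1.    ]])}
top {'vertical_fov': 45.71492045828711, 'cx': 314.9607099608775, 'cy': 208.2493899424539, 'extrinsics': array([[   0.0252,    0.9976,   -0.0651,  466.9464],
       [  -0.9997,    0.0257,    0.0063, -161.2501],
       [   0.008 ,    0.0649,    0.9979, 1288.7039],
       [   0.    ,    0.    ,    0.    ,    1.    ]])}
{'time_s': 0.1, 'qpos': array([ 1.0915,  0.4941,  1.346 ,  0.    ,  1.3025, -0.0955]), 'dq': array([ 0.0008, -0.0017, -0.0021, -0.0008, -0.0008, -0.0003]), 'joint_efforts': array([ -0.0006, -88.3598, -38.4553,  -0.0002,   0.0055,  -0.0001]), 'tool_pos': array([233.8703, 579.2463, 230.7596]), 'tcp_rot': array([-0.5991, -3.0836,  0.0017]), 'contact_force': array([-0.7352,  0.425 , -0.1685]), 'moment': array([ 0.0828, -0.0154,  0.0307]), 'opening': 85.50305841422649}
```

View pics/side0.png

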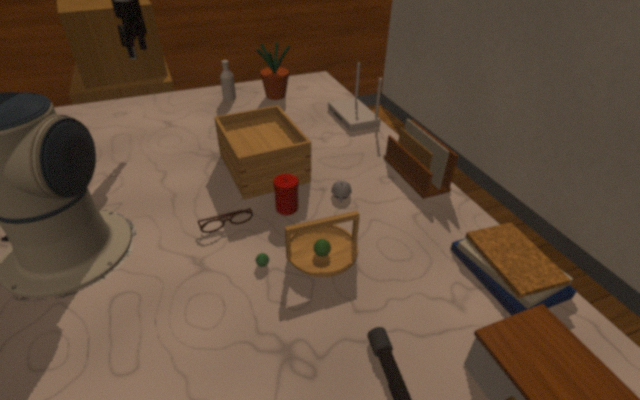

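View pics/top0.png

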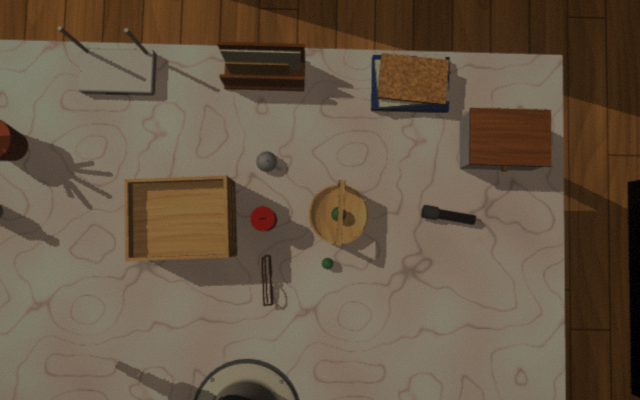

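```bash
cat > cam.py <<'E'
import numpy as np, cv2
from scipy.optimize import least_squares
def load(n): return dict(np.load(n+".npz"))
def proj(d,P):
    E=d["extrinsics"]; c=(np.atleast_2d(P)-E[:3,3])@E[:3,:3]
    f=200/np.tan(np.radians(d["vertical_fov"])/2)
    return np.c_[d["cx"]+f*c[:,0]/-c[:,2], d["cy"]+f*-c[:,1]/-c[:,2]]
def onz(d,uv,z):
    E=d["extrinsics"]; f=200/np.tan(np.radians(d["vertical_fov"])/2)
    uv=np.atleast_2d(uv).astype(float)
    r=np.c_[(uv[:,0]-d["cx"])/f,-(uv[:,1]-d["cy"])/f,-np.ones(len(uv))]@E[:3,:3].T
    return E[:3,3]+r*((z-E[2,3])/r[:,2])[:,None]
def crop(img,x0,y0,x1,y1,s,name):
    c=cv2.resize(cv2.convertScaleAbs(img[y0:y1,x0:x1],alpha=1.4,beta=10),None,fx=s,fy=s,interpolation=cv2.INTER_CUBIC)
    cv2.imwrite("pics/"+name,c)
E
python3 - <<'E'
from cam import *
t=load("top0");s=load("side0")
crop(t["color"],115,145,385,310,2.9,"topc.png"); crop(s["color"],195,90,385,290,2.95,"sidec.png")
E
```

```text
(no output)
```

View pics/topc.png

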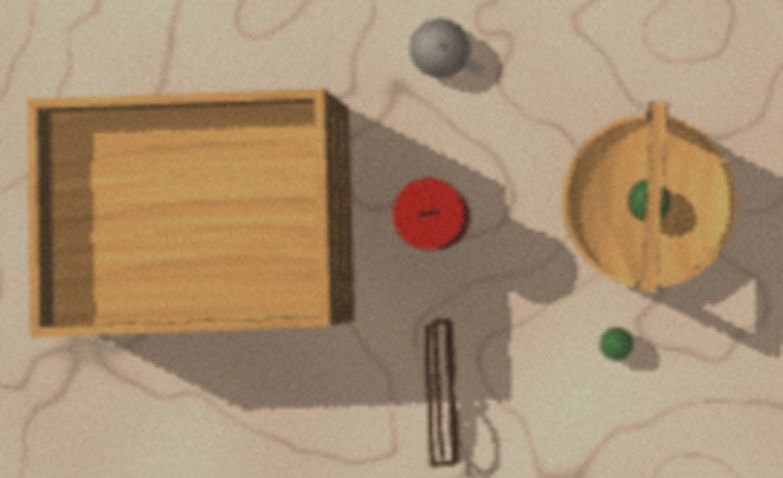

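View pics/sidec.png

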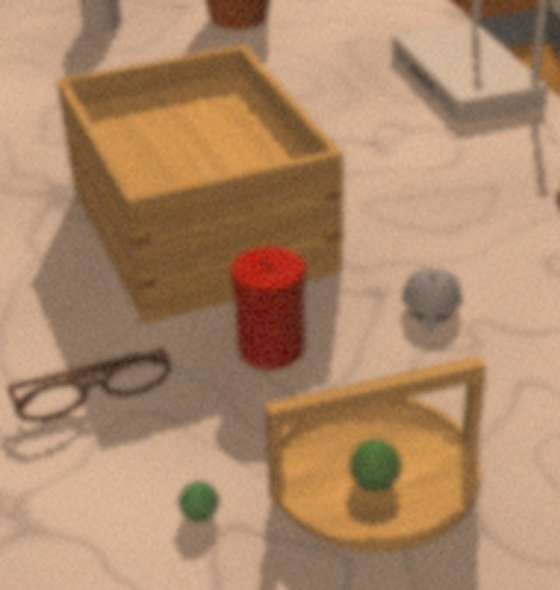

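```bash
python3 - <<'E'
from cam import *
np.set_printoptions(suppress=True, precision=1)
t=load("top0");s=load("side0")
T=lambda a:(np.array(a)+.5)/2.9-.5+[115,145]; S=lambda a:(np.array(a)+.5)/2.95-.5+[195,90]
tt=T([(29,101),(324,90),(330,327),(31,336)]); ss=S([(245,46),(341,155),(133,202),(60,80)])
print("tier from top",onz(t,tt,132)[:,:2].tolist()); print("side",onz(s,ss,132)[:,:2].tolist())
def fit(p,dims,z,ds):
    x,y,a=p; R=np.array([[np.cos(a),-np.sin(a)],[np.sin(a),np.cos(a)]])
    P=np.c_[np.array(dims)@R.T+[x,y],np.full(len(dims),z)]
    return np.concatenate([(proj(d,P)-uv).ravel() for d,uv in ds])
# corner order: image top-left = (+x,+y), top-right=(+x,-y), bottom-right=(-x,-y), bl=(-x,+y)
dm=[(100,125),(100,-125),(-100,-125),(-100,125)]
for nm,ds in(("both",[(t,tt),(s,ss)]),("top",[(t,tt)]),("side",[(s,ss)])):
    r=least_squares(fit,[500,0,0],x_scale=[100,100,1],args=(dm,132,ds)); print("tier",nm,r.x.round(4),r.fun)
tb=T([(657,102),(649,292)]); sb=S([(483,366),(268,413)])
for nm,ds,z in(("top",[(t,tb)],113),("side",[(s,sb)],105)):
    r=least_squares(fit,[500,-200,0],x_scale=[100,100,1],args=([(82,0),(-82,0)],z,ds)); print("bar",nm,r.x.round(4),r.fun)
print("ball z30",onz(t,T([(649,200)]),30),onz(s,S([(376,466)]),30))
print("tin z90",onz(t,T([(429,213)]),90),onz(s,S([(268,266)]),90)); print("bell",onz(t,T([(440,48)]),28),onz(s,S([(432,295)]),22))
print("glasses",onz(t,T([(440,322),(444,465)]),36)); print("torch",onz(t,[(425,212),(475,218)],20))
E
```

```text
tier from top [[600.8541953075269, 298.318137828443], [616.7069532034131, 50.39802627089236], [417.61055609247853, 37.95925656637672], [403.9482290618223, 286.5746477429145]]
side [[603.3315855852688, 297.45429662950005], [616.3517527709167, 49.901993849614314], [423.3709563591194, 37.590215671560145], [407.22820534006513, 285.333943662441]]
tier both [511.1 168.2   0.1] [-0.3 -1.   0.4 -0.8  0.3 -0.6 -0.1  0.1 -0.2 -0.2  0.8 -0.1 -1.7  0.4
 -1.3 -0. ]
tier top [509.8 168.3   0.1] [-0.3 -0.5  0.4 -0.2  0.2  0.1 -0.2  0.6]
tier side [513.  168.6   0.1] [ 0.3 -0.4  1.5 -0.3 -1.   0.2 -0.7 -0.2]
bar top [ 534.8 -230.7   -0. ] [ 0.  -0.2 -0.   0.2]
bar side [ 538.2 -228.1   -0. ] [-0.1  0.1  0.1 -0.1]
ball z30 [[ 536.3 -232.    30. ]] [[ 537.2 -230.9   30. ]]
tin z90 [[516.8 -37.2  90. ]] [[518.  -34.4  90. ]]
bell [[672. -36.  28.]] [[672.1 -39.2  22. ]]
glasses [[420.5 -44.8  36. ]
 [292.5 -52.5  36. ]]
torch [[ 547.2 -464.7   20. ]
 [ 534.5 -599.3   20. ]]
```

```bash
python3 - <<'E'
from cam import *
t=load("top0");s=load("side0")
T=lambda a:(np.array(a)+.5)/2.9-.5+[115,145]; S=lambda a:(np.array(a)+.5)/2.95-.5+[195,90]
def ang(p,q): v=p-q; return np.degrees(np.arctan2(v[1],v[0])).round(2)
a=onz(t,T([(657,102),(649,292)]),113); b=onz(s,S([(483,366),(268,413)]),105); print("bar yaw",ang(a[0],a[1]),ang(b[0],b[1]))
for d,u in((t,T([(29,101),(324,90),(330,327),(31,336)])),(s,S([(60,80),(245,46),(341,155),(133,202)]))):
    c=onz(d,u,132); 
    if d is s: c=c[[1,2,3,0]]
    print("tier long yaw",ang(c[0],c[1]),ang(c[3],c[2]),"short",ang(c[0],c[3]),ang(c[1],c[2]))
E
python3 -m inch '[{"travel":[0,0,0],"rotation":[0,0,-0.14],"gripper":1},{"travel":[0,0,0],"rotation":[0,0,-0.14],"gripper":1},{"travel":[0,0,0],"rotation":[0,0,-0.06],"gripper":1}]' 40
```

```text
bar yaw -1.16 -2.72
tier long yaw 93.66 93.15 short 3.41 3.57
tier long yaw 93.01 93.73 short 3.54 3.65
time_s: 0.4
tool_pos: [234.0, 579.3, 230.9]
tcp_rot: [-0.06, -3.141, 0.001]
contact_force: [0.1, -0.9, -0.7]
opening: 85.3
```

```bash
R='x'; python3 -m inch '[{"travel":[-0.007,-0.016,0],"rotation":[0,0,0],"gripper":1},{"travel":[-0.014,-0.034,0],"rotation":[0,0,0],"gripper":1},{"travel":[-0.014,-0.034,0],"rotation":[0,0,0],"gripper":1},{"travel":[-0.014,-0.034,0],"rotation":[0,0,0],"gripper":1},{"travel":[-0.014,-0.034,0],"rotation":[0,0,0],"gripper":1},{"travel":[-0.014,-0.034,0],"rotation":[0,0,0],"gripper":1},{"travel":[-0.014,-0.034,0],"rotation":[0,0,0],"gripper":1},{"travel":[-0.014,-0.034,0],"rotation":[0,0,0],"gripper":1}]'
python3 -m inch '[{"travel":[-0.014,-0.034,0],"rotation":[0,0,0],"gripper":1},{"travel":[-0.014,-0.034,0],"rotation":[0,0,0],"gripper":1},{"travel":[-0.014,-0.034,0],"rotation":[0,0,0],"gripper":1},{"travel":[-0.014,-0.034,0],"rotation":[0,0,0],"gripper":1},{"travel":[-0.014,-0.034,0],"rotation":[0,0,0],"gripper":1},{"travel":[-0.014,-0.034,0],"rotation":[0,0,0],"gripper":1},{"travel":[-0.014,-0.034,0],"rotation":[0,0,0],"gripper":1},{"travel":[-0.007,-0.016,0],"rotation":[0,0,0],"gripper":0.8}]'
```

```text
time_s: 1.2
tool_pos: [327.9, 319.7, 231.1]
tcp_rot: [-0.068, -3.141, 0.0]
contact_force: [1.1, -0.6, 0.4]
opening: 85.5
time_s: 2.0
tool_pos: [422.2, 60.4, 231.2]
tcp_rot: [0.071, 3.141, -0.001]
contact_force: [-0.1, 1.1, -0.0]
opening: 73.1
```

```bash
python3 -m inch '[{"travel":[-0.014,-0.032,0],"rotation":[0,0,0],"gripper":0.8},{"travel":[-0.014,-0.032,0],"rotation":[0,0,0],"gripper":0.8},{"travel":[-0.014,-0.032,0],"rotation":[0,0,0],"gripper":0.7},{"travel":[-0.014,-0.032,0],"rotation":[0,0,0],"gripper":0.6},{"travel":[-0.014,-0.032,0.008],"rotation":[0,0,0],"gripper":0.6},{"travel":[-0.014,-0.032,0.008],"rotation":[0,0,0],"gripper":0.6},{"travel":[-0.014,-0.032,0.01],"rotation":[0,0,0],"gripper":0.5},{"travel":[-0.014,-0.032,0.01],"rotation":[0,0,0],"gripper":0.5}]'
python3 -m inch '[{"travel":[-0.014,-0.03,0.01],"rotation":[0,0,-0.01],"gripper":0.5},{"travel":[0,0,0.01],"rotation":[0,0,0],"gripper":0.5},{"travel":[0,0,0.01],"rotation":[0,0,0],"gripper":0.5},{"travel":[0,0,0],"rotation":[0,0,0],"gripper":0.5},{"travel":[0,0,0],"rotation":[0,0,0],"gripper":0.5}]'
python3 - <<'E'
from cam import *
from workcell import ctrl,eyes
print(ctrl.state()["tool_pos"],ctrl.state()["tcp_rot"])
for n in("side","top"):
    d=eyes.get_image(n); np.savez(n+"1.npz",**d)
p=ctrl.state()["tool_pos"]
print(proj(load("side1"),p),proj(load("top1"),p))
s=load("side1")["color"]; t=load("top1")["color"]
a=cv2.resize(s[160:290,255:390],None,fx=3,fy=3,interpolation=cv2.INTER_CUBIC);b=cv2.resize(t[150:280,275:405],None,fx=3,fy=3,interpolation=cv2.INTER_CUBIC)
cv2.imwrite("pics/h1.png",cv2.convertScaleAbs(np.hstack([a,b]),alpha=1.5,beta=10))
E
```

```text
time_s: 2.8
tool_pos: [522.4, -199.3, 194.7]
tcp_rot: [-0.069, -3.14, -0.0]
contact_force: [1.0, 0.6, -0.0]
opening: 42.6
time_s: 3.3
tool_pos: [534.6, -227.5, 165.3]
tcp_rot: [-0.052, -3.141, -0.001]
contact_force: [0.2, -0.2, 0.6]
opening: 42.9
[ 534.59171488 -227.49108608  165.33596647] [-5.19039141e-02 -3.14051975e+00 -6.42361287e-04]
[[322.12614378 199.29091624]] [[339.96593824 211.05712412]]
```

View pics/h1.png

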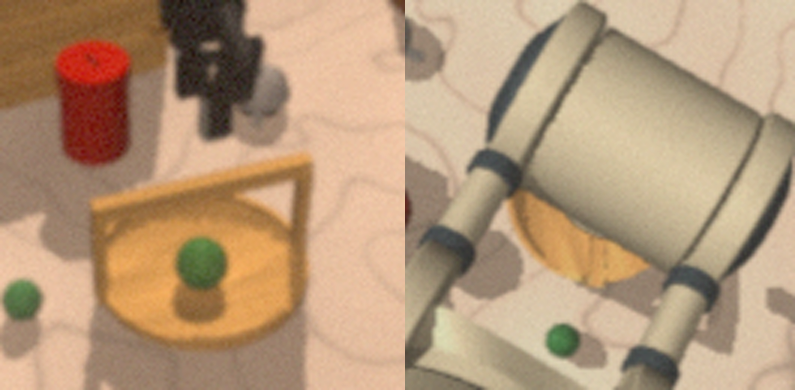

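```bash
python3 -m inch '[{"travel":[-0.0015,-0.0025,0.01],"rotation":[0,0,0],"gripper":0.5},{"travel":[0,0,0.015],"rotation":[0,0,0],"gripper":0.5},{"travel":[0,0,0.015],"rotation":[0,0,0],"gripper":0.5},{"travel":[0,0,0.015],"rotation":[0,0,0],"gripper":0.5},{"travel":[0,0,0.014],"rotation":[0,0,0],"gripper":0.5},{"travel":[0,0,0.01],"rotation":[0,0,0],"gripper":0.4},{"travel":[0,0,0],"rotation":[0,0,0],"gripper":0.35},{"travel":[0,0,0],"rotation":[0,0,0],"gripper":0.3}]' 40
python3 - <<'E'
from cam import *
from workcell import ctrl,eyes
s=ctrl.state();print(s["tool_pos"],s["tcp_rot"],s["contact_force"],s["opening"])
d=eyes.get_image("side"); np.savez("side2.npz",**d)
crop(d["color"],270,170,380,285,5,"h2.png")
E
```

```text
time_s: 4.2
tool_pos: [536.5, -231.0, 86.4]
tcp_rot: [0.053, 3.141, -0.0]
contact_force: [0.4, -0.6, 0.6]
opening: 25.9
[ 536.5138763  -231.00656012   86.4451923 ] [ 5.29359053e-02  3.14102472e+00 -1.07211449e-04] [ 0.43691901 -0.61336533  0.62938785] 25.856432167071247
```

View pics/h2.png

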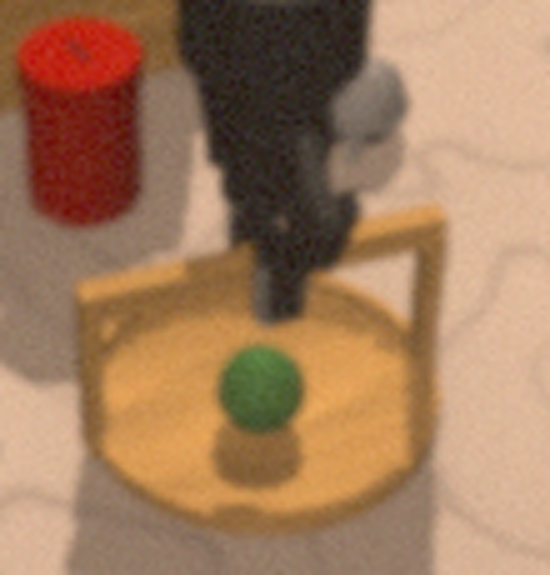

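```bash
python3 -m inch '[{"travel":[0,0,0],"rotation":[0,0,0],"gripper":0.26},{"travel":[0,0,0],"rotation":[0,0,0],"gripper":0.23},{"travel":[0,0,0],"rotation":[0,0,0],"gripper":0.21}]' 40
python3 -m inch '[{"travel":[0,0,0],"rotation":[0,0,0],"gripper":0.19},{"travel":[0,0,0],"rotation":[0,0,0],"gripper":0.18}]'
python3 -m inch '[{"travel":[0,0,0],"rotation":[0,0,0],"gripper":0.17},{"travel":[0,0,0],"rotation":[0,0,0],"gripper":0.16}]'
```

```text
time_s: 4.55
tool_pos: [536.5, -231.0, 86.7]
tcp_rot: [0.053, 3.141, -0.0]
contact_force: [-0.3, -0.2, -0.1]
opening: 18.1
time_s: 4.75
tool_pos: [536.4, -231.0, 86.4]
tcp_rot: [0.053, 3.141, -0.0]
contact_force: [-0.1, 0.5, 0.7]
opening: 14.7
time_s: 4.95
tool_pos: [536.3, -231.0, 86.3]
tcp_rot: [-0.053, -3.141, -0.0]
contact_force: [0.1, 0.4, 0.6]
opening: 13.8
```

```bash
python3 -m inch '[{"travel":[0,0,0],"rotation":[0,0,0],"gripper":0.15},{"travel":[0,0,0],"rotation":[0,0,0],"gripper":0.14},{"travel":[0,0,0],"rotation":[0,0,0],"gripper":0.12},{"travel":[0,0,0],"rotation":[0,0,0],"gripper":0.1},{"travel":[0,0,0],"rotation":[0,0,0],"gripper":0.05},{"travel":[0,0,0],"rotation":[0,0,0],"gripper":0},{"travel":[0,0,0],"rotation":[0,0,0],"gripper":0},{"travel":[0,0,0],"rotation":[0,0,0],"gripper":0}]' 40
python3 -m inch '[{"travel":[0,0,0],"rotation":[0,0,0],"gripper":0},{"travel":[0,0,0],"rotation":[0,0,0],"gripper":0},{"travel":[0,0,-0.001],"rotation":[0,0,0],"gripper":0},{"travel":[0,0,-0.001],"rotation":[0,0,0],"gripper":0},{"travel":[0,0,-0.002],"rotation":[0,0,0],"gripper":0},{"travel":[0,0,-0.002],"rotation":[0,0,0],"gripper":0},{"travel":[0,0,-0.001],"rotation":[0,0,0],"gripper":0},{"travel":[0,0,0],"rotation":[0,0,0],"gripper":0}]'
python3 - <<'E'
from cam import *
from workcell import ctrl,eyes
s=ctrl.state();print(s["tool_pos"],s["tcp_rot"],s["contact_force"],s["moment"],s["opening"],s["time_s"])
d=eyes.get_image("side"); np.savez("side3.npz",**d)
crop(d["color"],270,170,380,285,5,"h3.png")
E
```

```text
time_s: 5.75
tool_pos: [536.4, -231.0, 86.4]
tcp_rot: [0.053, 3.141, -0.0]
contact_force: [-1.3, -1.3, 4.0]
opening: 11.5
time_s: 6.55
tool_pos: [536.4, -231.0, 93.5]
tcp_rot: [0.053, 3.141, -0.0]
contact_force: [0.2, 0.7, -3.9]
opening: 11.1
[ 536.42814189 -230.97632694   93.4684366 ] [ 5.30763057e-02  3.14092244e+00 -1.48334552e-04] [ 0.24041934  0.69432457 -3.94248335] [0.02160873 0.04270743 0.05375794] 11.072058120827204 6.55
```

View pics/h3.png

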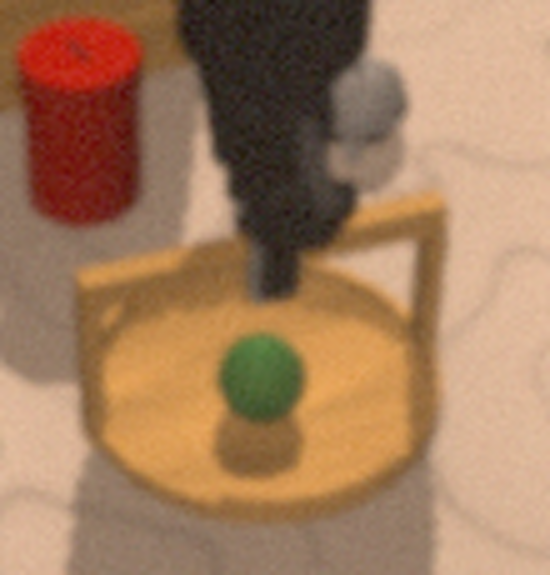

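```bash
python3 -m inch '[{"travel":[0,0,-0.002],"rotation":[0,0,0],"gripper":0},{"travel":[0,0,-0.004],"rotation":[0,0,0],"gripper":0},{"travel":[0,0,-0.006],"rotation":[0,0,0],"gripper":0},{"travel":[0,0,-0.008],"rotation":[0,0,0],"gripper":0},{"travel":[0,0,-0.01],"rotation":[0,0,0],"gripper":0},{"travel":[0,0,-0.01],"rotation":[0,0,0],"gripper":0},{"travel":[0,0,-0.01],"rotation":[0,0,0],"gripper":0},{"travel":[0,0,-0.01],"rotation":[0,0,0],"gripper":0}]'
python3 -m inch '[{"travel":[0,0,-0.01],"rotation":[0,0,0],"gripper":0},{"travel":[0,0,-0.01],"rotation":[0,0,0],"gripper":0},{"travel":[0,0,-0.01],"rotation":[0,0,0],"gripper":0},{"travel":[0,0,-0.01],"rotation":[0,0,0],"gripper":0},{"travel":[0,0,-0.01],"rotation":[0,0,0],"gripper":0},{"travel":[0,0,-0.01],"rotation":[0,0,0],"gripper":0},{"travel":[0,0,-0.01],"rotation":[0,0,0],"gripper":0},{"travel":[0,0,-0.008],"rotation":[0,0,0],"gripper":0}]'
python3 -m inch '[{"travel":[0,0,-0.007],"rotation":[0,0,0],"gripper":0},{"travel":[0,0,-0.005],"rotation":[0,0,0],"gripper":0},{"travel":[0,0,-0.003],"rotation":[0,0,0],"gripper":0},{"travel":[0,0,-0.002],"rotation":[0,0,0],"gripper":0},{"travel":[0,0,0],"rotation":[0,0,0],"gripper":0},{"travel":[0,0,0],"rotation":[0,0,0],"gripper":0}]'
python3 - <<'E'
from cam import *
from workcell import ctrl,eyes
s=ctrl.state();print(s["qpos"],s["tool_pos"],s["tcp_rot"],s["contact_force"],s["moment"],s["opening"],s["time_s"])
d=eyes.get_image("side"); np.savez("side4.npz",**d)
crop(d["color"],265,120,385,240,5,"h4.png")
P=np.array([[82,0],[-82,0]]); a=np.radians(-1.9)
c=np.c_[s["tool_pos"][0]+np.array([82,-82])*np.cos(a),s["tool_pos"][1]+np.array([82,-82])*np.sin(a),[s["tool_pos"][2]+19]*2]
print((proj(d,c)-[265,120])*5)
E
```

```text
time_s: 7.4
tool_pos: [536.4, -231.0, 154.4]
tcp_rot: [0.053, 3.141, -0.0]
contact_force: [-0.5, -0.4, -3.4]
opening: 11.3
time_s: 8.2
tool_pos: [536.5, -231.0, 232.2]
tcp_rot: [0.053, 3.141, -0.0]
contact_force: [0.0, -0.7, -3.8]
opening: 11.4
time_s: 8.8
tool_pos: [536.3, -230.9, 248.0]
tcp_rot: [-0.053, -3.141, -0.0]
contact_force: [0.7, 0.8, -3.5]
opening: 11.3
[-5.08809923e-01  4.19855299e-01  1.42715732e+00 -5.70137792e-06
  1.29503966e+00 -2.04581126e+00] [ 536.25448116 -230.87848321  248.00327674] [-5.30731885e-02 -3.14073653e+00 -3.33358852e-04] [ 0.67322154  0.83086725 -3.45761131] [-0.00970193  0.01842633 -0.03098691] 11.274394693890931 8.8
[[496.42523264 152.35800668]
 [ 87.22562429 226.99006904]]
```

View pics/h4.png

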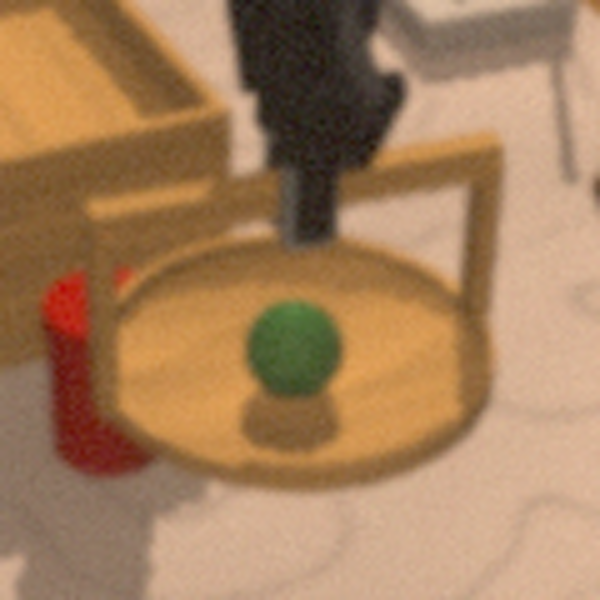

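```bash
cat > bar.py <<'E'
from cam import *
def line(d,tp,zlift,yaw=-1.9,rng=((35,72),),w=5):
    """bar centroid rows minus predicted rows (level bar), sub-pixel, at points u mm along the bar"""
    a=np.radians(yaw); im=cv2.GaussianBlur(d["color"],(0,0),.7).astype(float); m=im[:,:,2]-im[:,:,0]
    out=[]
    for lo,hi in rng:
        for u in np.arange(lo,hi+1,2.):
            x,y=proj(d,[tp[0]+u*np.cos(a),tp[1]+u*np.sin(a),105+zlift])[0]
            rows=np.arange(int(y)-9,int(y)+10); v=np.array([m[r,int(round(x))] for r in rows])
            g=np.diff(v); rr=rows[:-1]+.5
            t=np.argmax(g[:10]); b=np.argmin(np.where(rr>rr[t],g,0))
            # subpixel by parabola
            def sp(k,s):
                if 0<k<len(g)-1:
                    p,q,r=s*g[k-1],s*g[k],s*g[k+1]; return rr[k]+.5*(p-r)/(p-2*q+r+1e-9)
                return rr[k]
            out.append((u,sp(t,1)-y,sp(b,-1)-y))
    return np.array(out)
if __name__=="__main__":
    np.set_printoptions(suppress=True,precision=2,linewidth=160)
    for n,z in(("side0",0),("side2",0),("side3",7.1),("side4",161.6)):
        o=line(load(n),(536.4,-231),z,rng=((-76,-30),(34,72)))
        print(n); print("u",o[::2,0]);print("top",o[::2,1]);print("bot",o[::2,2])
E
python3 bar.py
```

```text
side0
u [-76. -72. -68. -64. -60. -56. -52. -48. -44. -40. -36. -32.  34.  38.  42.  46.  50.  54.  58.  62.  66.  70.]
top [-5.21 -4.97 -5.24 -5.42 -5.24 -4.93 -4.86 -4.93 -5.11 -4.98 -5.13 -4.66 -4.66 -4.6  -4.62 -4.77 -4.58 -4.62 -4.65 -4.66 -4.68 -4.91]
bot [-1.09 -0.57 -0.97 -1.22 -1.16 -0.7  -0.95 -0.86 -1.22 -1.06 -0.78 -0.61 -0.59 -0.99 -0.77 -0.97 -0.83 -0.85 -0.92 -0.66 -0.85 -0.88]
side2
u [-76. -72. -68. -64. -60. -56. -52. -48. -44. -40. -36. -32.  34.  38.  42.  46.  50.  54.  58.  62.  66.  70.]
top [-5.16 -5.29 -5.1  -5.12 -5.22 -4.97 -4.95 -5.1  -4.78 -4.89 -4.28 -3.86  1.34 -4.76 -4.37 -4.83 -4.48 -4.52 -4.8  -4.71 -4.68 -4.77]
bot [-1.16 -0.73 -0.81 -1.22 -1.17 -0.87 -0.95 -0.86 -0.97 -1.08 -0.78 -0.19  8.34  3.74 -0.74 -0.72 -0.78 -0.62 -0.98 -0.63 -0.62 -0.48]
side3
u [-76. -72. -68. -64. -60. -56. -52. -48. -44. -40. -36. -32.  34.  38.  42.  46.  50.  54.  58.  62.  66.  70.]
top [-5.07 -5.12 -5.19 -5.23 -5.25 -5.05 -5.05 -5.12 -5.12 -5.16 -5.14 -4.61 -3.4  -3.75 -4.36 -4.96 -5.07 -4.68 -4.79 -4.78 -4.68 -4.37]
bot [-1.17 -1.02 -1.29 -0.81 -1.08 -0.83 -0.81 -0.99 -0.91 -0.76 -1.94  0.17  3.07  3.25 -0.52 -0.8  -0.82 -0.9  -0.79 -1.03 -0.68 -0.92]
side4
u [-76. -72. -68. -64. -60. -56. -52. -48. -44. -40. -36. -32.  34.  38.  42.  46.  50.  54.  58.  62.  66.  70.]
top [-5.8  -5.46 -6.01 -6.37 -6.06 -5.91 -5.73 -6.02 -6.18 -6.   -5.98 -7.11 -5.65 -5.36 -5.65 -5.35 -5.3  -5.09 -5.24 -5.39 -5.45 -5.33]
bot [-2.31 -2.08 -1.97 -2.17 -1.95 -1.91 -1.96 -1.86 -1.71 -2.    8.27  7.64 -1.71 -1.77 -1.75 -1.59 -1.66 -1.84 -1.94 -1.77 -1.55 -1.9 ]
```

```bash
python3 -m inch '[{"travel":[0,0,0],"rotation":[0,0,0.01],"gripper":0},{"travel":[0,0,0],"rotation":[0,0,0.025],"gripper":0},{"travel":[0,0,0],"rotation":[0,0,0.04],"gripper":0},{"travel":[0,0,0],"rotation":[0,0,0.05],"gripper":0},{"travel":[0,0,0],"rotation":[0,0,0.06],"gripper":0},{"travel":[0,0,0],"rotation":[0,0,0.06],"gripper":0},{"travel":[0,0,0],"rotation":[0,0,0.06],"gripper":0},{"travel":[0,0,0],"rotation":[0,0,0.06],"gripper":0}]'
python3 -m inch '[{"travel":[0,0,0],"rotation":[0,0,0.06],"gripper":0},{"travel":[0,0,0],"rotation":[0,0,0.06],"gripper":0},{"travel":[0,0,0],"rotation":[0,0,0.06],"gripper":0},{"travel":[0,0,0],"rotation":[0,0,0.06],"gripper":0},{"travel":[0,0,0],"rotation":[0,0,0.06],"gripper":0},{"travel":[0,0,0],"rotation":[0,0,0.06],"gripper":0},{"travel":[0,0,0],"rotation":[0,0,0.06],"gripper":0},{"travel":[0,0,0],"rotation":[0,0,0.06],"gripper":0}]'
python3 -m inch '[{"travel":[0,0,0],"rotation":[0,0,0.06],"gripper":0},{"travel":[0,0,0],"rotation":[0,0,0.06],"gripper":0},{"travel":[0,0,0],"rotation":[0,0,0.06],"gripper":0},{"travel":[0,0,0],"rotation":[0,0,0.06],"gripper":0},{"travel":[0,0,0],"rotation":[0,0,0.06],"gripper":0},{"travel":[0,0,0],"rotation":[0,0,0.06],"gripper":0},{"travel":[0,0,0],"rotation":[0,0,0.06],"gripper":0},{"travel":[0,0,0],"rotation":[0,0,0.06],"gripper":0}]'
python3 -m inch '[{"travel":[0,0,0],"rotation":[0,0,0.05],"gripper":0},{"travel":[0,0,0],"rotation":[0,0,0.04],"gripper":0},{"travel":[0,0,0],"rotation":[0,0,0.025],"gripper":0},{"travel":[0,0,0],"rotation":[0,0,0.026],"gripper":0},{"travel":[0,0,0],"rotation":[0,0,0.01],"gripper":0},{"travel":[0,0,0],"rotation":[0,0,0],"gripper":0},{"travel":[0,0,0],"rotation":[0,0,0],"gripper":0}]'
python3 - <<'E'
from workcell import ctrl
from scipy.spatial.transform import Rotation as R
import numpy as np
s=ctrl.state(); M=R.from_rotvec(s["tcp_rot"]).as_matrix(); p=s["tool_pos"]
print(M.round(4),"heading y",np.degrees(np.arctan2(M[1,1],M[0,1])))
print("to go, tool axes",M.T@(np.array([511.1,168.3,248.5])-p),s["qpos"])
E
```

```text
time_s: 9.65
tool_pos: [536.3, -231.0, 248.2]
tcp_rot: [-0.628, -3.078, -0.0]
contact_force: [0.6, -0.1, -3.6]
opening: 11.5
time_s: 10.45
tool_pos: [536.3, -231.0, 248.2]
tcp_rot: [-1.342, -2.841, -0.0]
contact_force: [0.9, 0.8, -4.1]
opening: 11.7
time_s: 11.25
tool_pos: [536.3, -231.0, 248.2]
tcp_rot: [-1.979, -2.44, 0.0]
contact_force: [-0.2, -0.7, -3.7]
opening: 11.1
time_s: 11.95
tool_pos: [536.4, -230.9, 248.3]
tcp_rot: [-2.152, -2.289, -0.0]
contact_force: [-0.4, 0.1, -3.5]
opening: 11.5
[[-0.0614  0.9981  0.    ]
 [ 0.9981  0.0614  0.    ]
 [ 0.      0.     -1.    ]] heading y 3.520045507654978
to go, tool axes [ 4.00027750e+02 -7.05613947e-01 -2.14321683e-01] [-5.08806238e-01  4.19558458e-01  1.42685103e+00  1.59644353e-05
  1.29518954e+00 -5.70246967e-01]
```

```bash
python3 -m inch '[{"travel":[0.002,0,0],"rotation":[0,0,0],"gripper":0},{"travel":[0.004,0,0],"rotation":[0,0,0],"gripper":0},{"travel":[0.006,0,0],"rotation":[0,0,0],"gripper":0},{"travel":[0.008,0,0],"rotation":[0,0,0],"gripper":0},{"travel":[0.01,0,0],"rotation":[0,0,0],"gripper":0},{"travel":[0.012,0,0],"rotation":[0,0,0],"gripper":0},{"travel":[0.014,0,0],"rotation":[0,0,0],"gripper":0},{"travel":[0.014,0,0],"rotation":[0,0,0],"gripper":0}]'
python3 -m inch '[{"travel":[0.014,0,0],"rotation":[0,0,0],"gripper":0},{"travel":[0.014,0,0],"rotation":[0,0,0],"gripper":0},{"travel":[0.014,0,0],"rotation":[0,0,0],"gripper":0},{"travel":[0.014,0,0],"rotation":[0,0,0],"gripper":0},{"travel":[0.014,0,0],"rotation":[0,0,0],"gripper":0},{"travel":[0.014,0,0],"rotation":[0,0,0],"gripper":0},{"travel":[0.014,0,0],"rotation":[0,0,0],"gripper":0},{"travel":[0.014,0,0],"rotation":[0,0,0],"gripper":0}]'
python3 -m inch '[{"travel":[0.014,0,0],"rotation":[0,0,0],"gripper":0},{"travel":[0.014,0,0],"rotation":[0,0,0],"gripper":0},{"travel":[0.014,0,0],"rotation":[0,0,0],"gripper":0},{"travel":[0.014,0,0],"rotation":[0,0,0],"gripper":0},{"travel":[0.014,0,0],"rotation":[0,0,0],"gripper":0},{"travel":[0.014,0,0],"rotation":[0,0,0],"gripper":0},{"travel":[0.014,0,0],"rotation":[0,0,0],"gripper":0},{"travel":[0.014,0,0],"rotation":[0,0,0],"gripper":0}]'
python3 -m inch '[{"travel":[0.014,0,0],"rotation":[0,0,0],"gripper":0},{"travel":[0.014,0,0],"rotation":[0,0,0],"gripper":0},{"travel":[0.014,0,0],"rotation":[0,0,0],"gripper":0},{"travel":[0.014,0,0],"rotation":[0,0,0],"gripper":0},{"travel":[0.012,0,0],"rotation":[0,0,0],"gripper":0},{"travel":[0.01,0,0],"rotation":[0,0,0],"gripper":0},{"travel":[0.008,0,0],"rotation":[0,0,0],"gripper":0},{"travel":[0.008,0,0],"rotation":[0,0,0],"gripper":0}]'
python3 -m inch '[{"travel":[0.006,0,0],"rotation":[0,0,0],"gripper":0},{"travel":[0.004,-0.0005,0],"rotation":[0,0,0],"gripper":0},{"travel":[0.002,0,0],"rotation":[0,0,0],"gripper":0},{"travel":[0,0,0],"rotation":[0,0,0],"gripper":0},{"travel":[0,0,0],"rotation":[0,0,0],"gripper":0},{"travel":[0,0,0],"rotation":[0,0,0],"gripper":0},{"travel":[0,0,0],"rotation":[0,0,0],"gripper":0},{"travel":[0,0,0],"rotation":[0,0,0],"gripper":0}]'
python3 - <<'E'
from cam import *
from workcell import ctrl,eyes
s=ctrl.state();print(s["tool_pos"],s["tcp_rot"],s["dq"].round(3),s["contact_force"],s["moment"],s["opening"],s["time_s"])
for n in("side","top"):
    d=eyes.get_image(n); np.savez(n+"5.npz",**d)
    if n=="side": crop(d["color"],200,70,330,200,4.5,"s5.png")
    else: crop(d["color"],100,120,300,300,3,"t5.png")
E
```

```text
time_s: 12.75
tool_pos: [531.9, -159.7, 248.3]
tcp_rot: [-2.152, -2.288, -0.0]
contact_force: [0.0, 0.0, -3.9]
opening: 11.5
time_s: 13.55
tool_pos: [525.2, -48.2, 248.3]
tcp_rot: [2.153, 2.288, 0.0]
contact_force: [0.1, -0.8, -3.8]
opening: 11.1
time_s: 14.35
tool_pos: [518.3, 63.6, 248.3]
tcp_rot: [2.153, 2.288, -0.0]
contact_force: [-0.6, 0.5, -3.7]
opening: 11.1
time_s: 15.15
tool_pos: [512.7, 156.9, 248.3]
tcp_rot: [2.153, 2.288, -0.0]
contact_force: [-0.5, -0.4, -4.6]
opening: 11.3
time_s: 15.95
tool_pos: [511.5, 168.1, 248.3]
tcp_rot: [2.153, 2.288, -0.0]
contact_force: [-0.6, -0.7, -3.5]
opening: 11.1
[511.49704059 168.11698892 248.29123306] [ 2.15293101e+00  2.28787562e+00 -1.27495293e-05] [ 0.001 -0.002 -0.002 -0.001 -0.    -0.   ] [-0.57532077 -0.67655202 -3.54286343] [-0.03086495 -0.00772154  0.00044894] 11.110590454499148 15.95
```

View pics/s5.png

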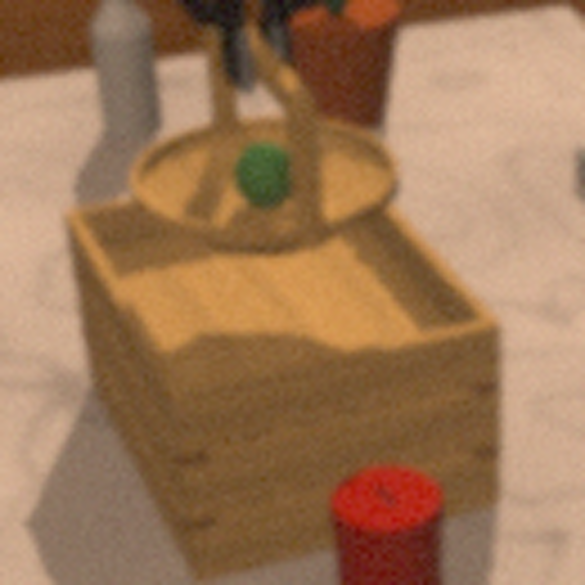

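View pics/t5.png

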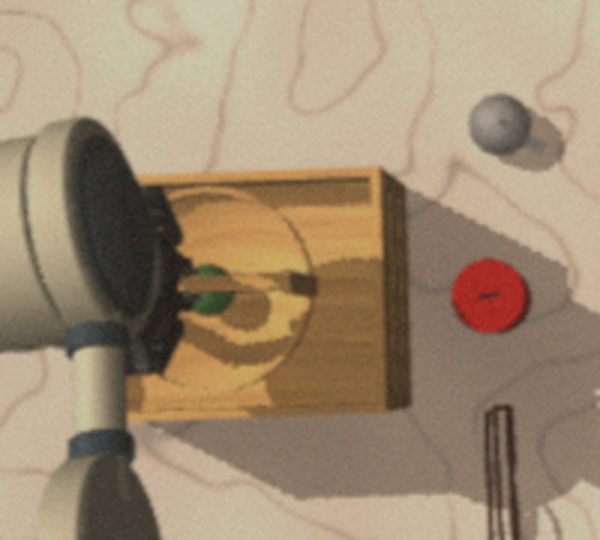

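```bash
python3 - <<'E'
from cam import *
np.set_printoptions(suppress=True,precision=1)
t=load("top5");s=load("side5")
T=lambda a:(np.array(a)+.5)/3-.5+[100,120]; S=lambda a:(np.array(a)+.5)/4.5-.5+[200,70]
print("ball",onz(t,T([(208,290)]),192),onz(s,S([(264,175)]),192))
# rim model prediction in the crops for centre 511.3,168.2
a=np.linspace(0,2*np.pi,361)
for c in((511.3,168.2),(513,166),(509,170)):
    P=np.c_[c[0]+80*np.cos(a),c[1]+80*np.sin(a),np.full(361,162+34)]
    p=(proj(t,P)-[100,120]+.5)*3-.5; q=(proj(s,P)-[200,70]+.5)*4.5-.5
    print(c,"top: right %.0f top %.0f bottom %.0f"%(p[:,0].max(),p[:,1].min(),p[:,1].max()),"side: L %.0f R %.0f T %.0f"%(q[:,0].min(),q[:,0].max(),q[:,1].min()))
b=onz(t,T([(182,284),(302,284)]),275); v=b[0]-b[1]; print("bar yaw",np.degrees(np.arctan2(v[1],v[0])), b)
E
```

```text
ball [[511.1 168.1 192. ]] [[511.6 171.5 192. ]]
(511.3, 168.2) top: right 311 top 186 bottom 394 side: L 129 R 398 T 116
(513, 166) top: right 314 top 184 bottom 392 side: L 133 R 402 T 117
(509, 170) top: right 308 top 189 bottom 397 side: L 124 R 393 T 116
bar yaw 91.46759176982644 [[511.6 161.9 275. ]
 [513.8  76.7 275. ]]
```

```bash
python3 - <<'E'
from cam import *
np.set_printoptions(suppress=True,precision=2)
t=load("top5"); crop(t["color"],140,185,220,245,10,"t6.png")
# predicted top-face edges for yaw 93.5 centred on the TCP, in crop pixels
a=np.radians(93.5); e=np.array([np.cos(a),np.sin(a)]); n=np.array([e[1],-e[0]])
for o in(-6,6):
    P=np.array([np.r_[np.array([511.4,168.2])+u*e+o*n,275] for u in(0,-30,-60,-82)])
    print(o,((proj(t,P)-[140,185]+.5)*10-.5).round().tolist())
E
```

```text
-6 [[178.0, 326.0], [319.0, 321.0], [460.0, 316.0], [564.0, 312.0]]
6 [[178.0, 270.0], [318.0, 265.0], [459.0, 260.0], [562.0, 256.0]]
```

View pics/t6.png

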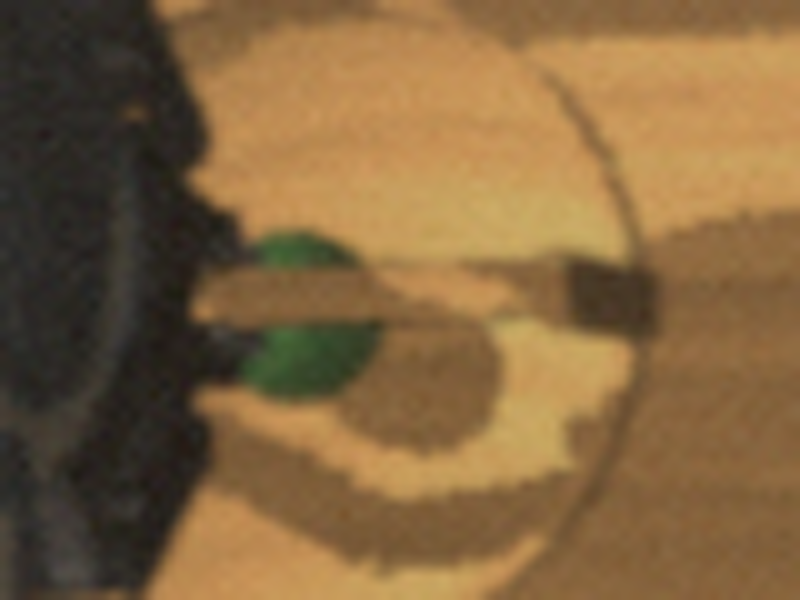

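```bash
python3 -c "
from workcell import ctrl,job
s=ctrl.state();print(s['time_s'],s['tool_pos'],s['opening'],s['contact_force'])
print(job.close_job())"
```

```text
16.05 [511.48440448 168.18470561 248.28840025] 11.161116632637063 [ 0.1592371   0.15875122 -4.49897235]
the job is handed in; nothing more can be done
None
```

I gripped the dish by the middle of its bar at 40 N and lifted it. I then turned it 84.6° in the air and carried it over the tin to the tier. I handed the job in at 16.05 s with the arm still holding it.

**Last checks:**
- **Position:** The tool stands at (511.5, 168.2) mm against a measured tier centre of (511.1, 168.2), with the dish's underside about 162 mm up, 3 cm above the rim. The top camera puts the ball within 1 mm of the tier centre.
- **Disagreement:** The side camera puts the ball about 3 mm further along y. Part of that is its calibration, about 2 mm.
- **Alignment:** The bar is within about 0.5° of the trays' long sides in the final enlarged view. An earlier rough reading gave about 2° off, and I put that down to coarse pixel picking.
- **Level:** The bar measured level to about 0.1° after the lift. I did not measure it again at the end. The tool orientation reads straight down.
- **Load and motion:** The wrist carries about 3.5–4.5 N, which fits the dish with the ball. The arm is still, and the ball is in the middle.
- **Other things:** The tier was not touched. The tin and bell look unmoved in the last pictures, and so does the part of the glasses in view. The torch was not in the last crops, but the arm never went near it.

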